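# Level the two-pan kitchen balance with jars and a tin

### The job

Share the four glass jars and the green tin between the two pans of the balance so that all five are aboard, upright, and the balance sits level; the tin belongs in the guarded bay of a pan. Lift the tin out of its rack by its ends, stand it free on the cork mat and take it again by its broad sides, so that it goes in between the guards. Grip the glass lightly, set things down gently, and leave the pepper mill, salt shaker, oil bottle and cafetiere alone.

Things in the scene. Friction and masses are not known exactly. Their poses are not given: they have to be found in the camera images.
- balance: blue base of a two-pan kitchen balance, standing fixed on the worktop; origin at the centre of its underside; its y axis runs along the beam from the right pan to the left pan, x to the back, z up. Over both pans it measures 126 mm along x and 364 mm along y (pan centres 105 mm left and right of the middle).
- beam (a joint): tilt of the balance beam, rad: 0 is level; positive: the left (+y) pan is up, the right one is heavier; stops at +-0.10. It reads about 0.051 rad for each 100 g of difference between the pans, wherever on a pan the load stands; a pan moves 10.5 mm per 0.1 rad and settles within about 1 s.
- floor_left (a point): centre of the left (+y) pan's floor (upper face), moving with the pan, 43 mm over the worktop when level. Axes as the balance's; the pan stays horizontal. Floor 126 mm along x, 154 mm along y, lip 6 mm high round it. Jars stand in its inner half (about 44 mm from here towards the balance's middle, 30 mm to front or back); the bay is in its outer half.
- floor_right (a point): centre of the right (-y) pan's floor (upper face), moving with the pan, 43 mm over the worktop when level. Axes as the balance's; the pan stays horizontal. Floor 126 mm along x, 154 mm along y, lip 6 mm high round it. Jars stand in its inner half (about 44 mm from here towards the balance's middle, 30 mm to front or back); the bay is in its outer half.
- bay_left (a point): centre of the floor of the bay in the left (+y) pan's outer half; axes as the balance's. 54 mm wide along y between low ribs (4 mm thick, 6 mm high), 76 mm long along x between upright end guards (4 mm thick, 40 mm wide, 56 mm high). The tin goes in only with its length along x, and there fingers fit only at its broad sides, closing along y. A jar may stand here too.
- bay_right (a point): centre of the floor of the bay in the right (-y) pan's outer half; axes as the balance's. 54 mm wide along y between low ribs (4 mm thick, 6 mm high), 76 mm long along x between upright end guards (4 mm thick, 40 mm wide, 56 mm high). The tin goes in only with its length along x, and there fingers fit only at its broad sides, closing along y. A jar may stand here too.
- tin: green rectangular tin with a brass-coloured lid and a paper band on its broad sides, 64 mm long (its x), 44 mm wide (its y), 52 mm high; origin at the centre of its underside; rigid, about 300 g (within 3 %): twice a honey jar. It starts in the rack.
- rack: fixed one-slot wooden rack with the tin, left or right of the balance (the cork mat on the other side). Origin: centre of underside; foot 90x75x10 mm, tin stands on it. The slot runs along its x, open above and at its ends; walls 62 mm long, 5 mm thick, 48 mm apart, up to 67 mm, cover the tin's broad sides, so take it by its narrow ends, closing along x.
- pepper_mill: bystander: dark wooden pepper mill, 58 mm in diameter, 150 mm high, origin at the centre of its underside. Leave it alone.
- salt_shaker: bystander: glass salt shaker with a metal top, 44 mm in diameter, 90 mm high, origin at the centre of its underside. Leave it alone.
- mat: square brown cork mat, 110 by 110 mm, 4 mm thick, fixed on the worktop on the other side of the balance from the rack; origin at the centre of its underside (the tin stands 4 mm above it).
- oil_bottle: bystander behind the balance: glass oil bottle, 61 mm square, 268 mm high, origin at the centre of its underside. Leave it alone.
- cafetiere: bystander behind the balance: small cafetiere, 72 mm by 110 mm, 184 mm high, origin at the centre of its underside. Leave it alone.
- honey_a: glass, round, honey jar with a grey lid, 50 mm in diameter, 70 mm high (the lid is the top 11 mm and about 1 mm proud of the glass all round: grip there or well below); origin at the centre of its underside, z up; about 150 g (within 3 %); the other jar of this kind is alike. Fragile: under 40 N a finger. Starts in the inner half of a pan, one of two, front and back.
- honey_b: glass, round, honey jar with a grey lid, 50 mm in diameter, 70 mm high (the lid is the top 11 mm and about 1 mm proud of the glass all round: grip there or well below); origin at the centre of its underside, z up; about 150 g (within 3 %); the other jar of this kind is alike. Fragile: under 40 N a finger. Starts in the inner half of a pan, one of two, front and back.
- mustard_a: glass, round, mustard jar with a yellow lid, 49 mm in diameter, 66 mm high (the lid is the top 14 mm); origin at the centre of its underside, z up; about 225 g (within 3 %); the other jar of this kind is alike. Fragile: under 40 N a finger. Starts in the inner half of a pan, one of two, front and back.
- mustard_b: glass, round, mustard jar with a yellow lid, 49 mm in diameter, 66 mm high (the lid is the top 14 mm); origin at the centre of its underside, z up; about 225 g (within 3 %); the other jar of this kind is alike. Fragile: under 40 N a finger. Starts in the inner half of a pan, one of two, front and back.

How it is judged (in metres and radians):
On the way:
1. the tin stands upright on the cork mat, let go (height (world z) of tin below 0.007 m and horizontal distance between tin and mat below 0.05 m and angle between tin's own z axis and vertical below 0.06 rad and contact force between the fingers and tin below 0.3 N and linear speed of tin below 0.02 m/s), for 0.1 s.
At the end, for the whole second after the job is handed in: All at rest: beam within 0.035 rad (2 degrees) of level; each of the four jars upright on the floor of either pan, its centre inside the lip; the tin upright on the floor of a bay between ribs and guards, within 10 mm along and 12 mm across of the bay centre (value of joint beam between -0.035 and 0.035 rad and velocity of joint beam between -0.05 and 0.05 rad/s and ((x of honey_a in the frame of floor_left between -0.061 and 0.061 m and y of honey_a in the frame of floor_left between -0.075 and 0.075 m and z of honey_a in the frame of floor_left between -0.004 and 0.005 m) or (x of honey_a in the frame of floor_right between -0.061 and 0.061 m and y of honey_a in the frame of floor_right between -0.075 and 0.075 m and z of honey_a in the frame of floor_right between -0.004 and 0.005 m)) and angle between each of honey_a, honey_b, mustard_a, mustard_b, tin's own z axis and vertical below 0.08 rad and linear speed of each of honey_a, honey_b, mustard_a, mustard_b, tin below 0.02 m/s and ((x of honey_b in the frame of floor_left between -0.061 and 0.061 m and y of honey_b in the frame of floor_left between -0.075 and 0.075 m and z of honey_b in the frame of floor_left between -0.004 and 0.005 m) or (x of honey_b in the frame of floor_right between -0.061 and 0.061 m and y of honey_b in the frame of floor_right between -0.075 and 0.075 m and z of honey_b in the frame of floor_right between -0.004 and 0.005 m)) and ((x of mustard_a in the frame of floor_left between -0.061 and 0.061 m and y of mustard_a in the frame of floor_left between -0.075 and 0.075 m and z of mustard_a in the frame of floor_left between -0.004 and 0.005 m) or (x of mustard_a in the frame of floor_right between -0.061 and 0.061 m and y of mustard_a in the frame of floor_right between -0.075 and 0.075 m and z of mustard_a in the frame of floor_right between -0.004 and 0.005 m)) and ((x of mustard_b in the frame of floor_left between -0.061 and 0.061 m and y of mustard_b in the frame of floor_left between -0.075 and 0.075 m and z of mustard_b in the frame of floor_left between -0.004 and 0.005 m) or (x of mustard_b in the frame of floor_right between -0.061 and 0.061 m and y of mustard_b in the frame of floor_right between -0.075 and 0.075 m and z of mustard_b in the frame of floor_right between -0.004 and 0.005 m)) and ((x of tin in the frame of bay_left between -0.01 and 0.01 m and y of tin in the frame of bay_left between -0.012 and 0.012 m and z of tin in the frame of bay_left between -0.004 and 0.005 m) or (x of tin in the frame of bay_right between -0.01 and 0.01 m and y of tin in the frame of bay_right between -0.012 and 0.012 m and z of tin in the frame of bay_right between -0.004 and 0.005 m))); the robot touches nothing.
It fails at once if the pepper mill, salt shaker, oil bottle or cafetiere is shifted by more than 25 mm or tipped (distance of any of pepper_mill, salt_shaker, oil_bottle, cafetiere from where it was at the start of the episode above 0.025 m or angle between any of pepper_mill, salt_shaker, oil_bottle, cafetiere's own z axis and vertical above 0.25 rad).
It fails at once if a glass jar is squeezed or struck with more than 100 N in all by the fingers (contact force between the fingers and honey_a above 100 N or contact force between the fingers and honey_b above 100 N or contact force between the fingers and mustard_a above 100 N or contact force between the fingers and mustard_b above 100 N).
It fails at once if a jar or the tin is pressed or dropped onto the balance with more than 40 N (contact force between any of honey_a, honey_b, mustard_a, mustard_b, tin and balance above 40 N).
It fails at once if a jar or the tin is tipped over (angle between any of honey_a, honey_b, mustard_a, mustard_b, tin's own z axis and vertical above 0.7 rad).
It also fails if it takes over 70 s, if anything falls off the work surface, if the arm or the gripper's body presses on something with over 40 N, if the wrist force passes 120 N, or if a joint passes its speed limit or range.

### The arm

A 6-joint arm with a two-finger parallel gripper is mounted at the origin on a cart in front of the work surface, level with it; the furniture and walls round the work are solid. World frame = base frame: x ahead of the robot, y to its left, z up, the work surface at z = 0. Lengths are in m, angles in degrees, forces in N, time in s.
With the tool pointing down it reaches from about 0.275 to 0.825 m from the base axis. Payload 5.2 kg.
Tool frame: the origin (TCP) lies midway between the tips of the shut fingers; the grasp point (between the pads) lies 19 mm behind it; z points along the fingers, y is the line along which they close (so a half turn about z gives the same grasp; the last joint's range is limited). The gripper opens to 93 mm and grips with 3 to 60 N. Pads are 15 mm wide; open, the fingers measure 128 mm over their backs; the gripper's body (75 mm by 188 mm) begins 65 mm behind the grasp point.
Start: joints at [-11.62, 14.817, 87.949, -0, 77.235, -11.62], TCP at [0.55, 0, 0.219] pointing down, gripper open.
Joint ranges: [-179.93, 179.93], [-52.35, 119.4], [10.71, 147.94], [-69.91, 249.91], [12.55, 155.21], [-178.61, 178.61]. Speed limits (degrees/s): [147.25, 147.25, 180, 180, 180, 180].

### API

Orientations are given as a 3x3 rotation matrix whose columns are the frame's x, y, z axes.
In Python, from rig import ctrl, optics, sign_off gives the robot as it stands.
- The arm moves only by the shell command python3 -m creep 'ROWS' [FORCE]. ROWS is text: rows parted by semicolons, each of 5 numbers parted by spaces: the opening, from -1 (shut) to 1 (fully open), then the shift along the tool's x, y, z each as a share of 300 mm, from -1 to 1, then the turn about the tool's z as a share of 90 degrees, from -1 to 1. A call has 1 to 10 rows; each row is the pose to reach, as a shift and turn from the pose commanded when the call began, along the tool's axes at that moment; what a row does not reach only later rows make up. A row lasts 1/10 s, in which the tool goes at most 50 mm and 8.59 degrees, less where a joint would pass 70% of its speed; a pose out of reach is approached as far as the arm can. A call with a number of a shift or a turn outside -1 to 1 is refused whole. A call with a gripper value outside its range is refused whole. The fingers move at their own pace and stop on an object; FORCE is the grip in N (left out, the last holds). Time passes only in rows, so rows that repeat a pose let the fingers close. It gives the time, the measured TCP pose, the force, the opening and the grip force at its end, in the units of the state.
- ctrl.read_state(): the state, without advancing time (a new reading comes with each control period).
- optics.capture(name): name is "scene" or "side" or "wrist"; returns a dict with "img" (400x640x3 uint8, red, green, blue), "z_map" (400x640 float32, m along the optical axis (not along the pixel's ray), 0 where there is no reading), "fx", "fy", "cx", "cy" (pixels), "origin" and "attitude" of the camera in the world; the wrist camera has in their place "hand_eye" (4x4, takes a point from camera to tool coordinates, whose origin is the TCP and whose axes are the flange's). Camera axes: x right, y down, z forward; pixel columns grow to the right and rows downward; lengths in m; the calibration is good to about 2 mm. The wrist camera is an equidistant fisheye: a pixel r from the principal point sees the ray r / f radians off the axis. A picture is of the moment at which its call begins: read the wrist's pose just before it.
- sign_off(): hands the job in; it is judged then, once.
The state is a dict: "time": time; "qpos": joint angles; "joint_vel": joint speeds; "tau": joint torques, N m; "ee_pos": TCP position; "ee_rot": TCP orientation; "ft_force": force on the tool from outside, world axes, zero at the start; "wrist_torque": the same for the moment, N m; "grip_width": finger opening in m; "grasp_force": force on a finger pad.
Only numpy, scipy, OpenCV 4.12 (cv2) and the standard library are available. Lean on these libraries where they do the work, as an engineer would, in place of code of your own. Each camera call takes 0.05 s, during which the arm holds its last target. There are 200 camera calls.

## Working session

There is one attempt and no reset: what is moved stays moved. The work goes in short steps, Python scripts to look and compute and a shell command to move; the robot and the scene stay as the last step left them, time stands still between calls to the robot, and variables do not carry over. Pictures are saved under pics/ and viewed, at most 12 in all, crops included, and the job is handed in when it is done.

```bash
ls; mkdir -p pics
python3 - <<'E'
from rig import ctrl, optics
import cv2,numpy as np
s=ctrl.read_state(); print(s)
for n in("scene","side"):
    c=optics.capture(n); print(n,c['fx'],c['fy'],c['cx'],c['cy'],c['origin'],c['attitude'])
    cv2.imwrite(f'pics/{n}0.png',c['img'][:,:,::-1]); np.savez(f'{n}0.npz',**c)
E
```

```text
pics
{'time': 0.0, 'qpos': array([-1.16199929e+01,  1.48594916e+01,  8.80114634e+01,  1.57382457e-04,
        7.72351878e+01, -1.16198865e+01]), 'joint_vel': array([ 0.01589185,  0.04826393, -0.07466551,  0.0617391 ,  0.0022476 ,
       -0.00370357]), 'tau': array([ 2.41929010e-04, -4.37298238e+01, -2.84004611e+01,  7.19661056e-02,
        4.11791797e-02, -1.14769305e-04]), 'ee_pos': array([5.49444033e-01, 1.34881457e-04, 2.17812839e-01]), 'ee_rot': array([[ 2.80734440e-06,  9.99998355e-01, -1.81403360e-03],
       [ 9.99999929e-01, -2.12570219e-06,  3.75762342e-04],
       [ 3.75757867e-04, -1.81403453e-03, -9.99998284e-01]]), 'ft_force': array([-0.39364557,  0.43238944,  0.02151863]), 'wrist_torque': array([0.01357884, 0.04953742, 0.01180599]), 'grasp_force': 0.0, 'grip_width': 0.09311593339700512}
scene 361.5507089894569 361.5507089894569 325.51624266679727 200.0277317579334 [-0.0248139  -0.3563836   0.58736052] [[ 0.4930226  -0.50459493  0.7087402 ]
 [-0.86996971 -0.27748006  0.40762425]
 [-0.00902386 -0.81755047 -0.57578624]]
side 516.0001003488046 516.0001003488046 316.44056586411403 205.30575616385758 [0.37905187 1.20396287 1.00758337] [[-0.98392769 -0.10659656  0.14326019]
 [-0.1785125   0.60706654 -0.77434069]
 [-0.00442642 -0.78746897 -0.6163384 ]]
```

View pics/scene0.png

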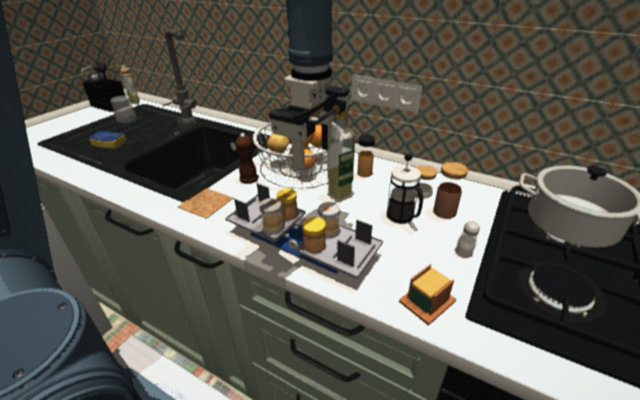

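View pics/side0.png

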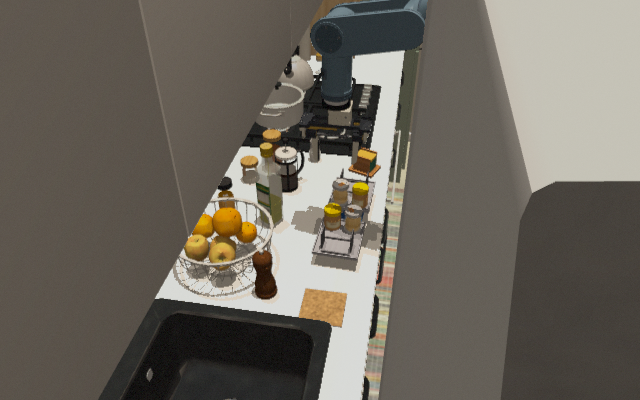

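```bash
cat > h.py <<'E'
import numpy as np, cv2
from rig import ctrl, optics
def cap(n,save=None):
    s=ctrl.read_state(); c=optics.capture(n)
    if save: cv2.imwrite(f'pics/{save}.png',c['img'][:,:,::-1])
    return c,pts(c,s)
def pts(c,s=None):
    v,u=np.mgrid[:400,:640].astype(float); x=(u-c['cx'])/c['fx']; y=(v-c['cy'])/c['fy']; z=c['z_map'].astype(float)
    if 'origin' in c: P=np.stack([x*z,y*z,z],-1)@np.array(c['attitude']).T+c['origin']
    else:
        r=np.hypot(x,y)+1e-9; k=np.tan(np.minimum(r,1.5))/r
        P=np.stack([x*k*z,y*k*z,z],-1); H=np.array(c['hand_eye']); P=P@H[:3,:3].T+H[:3,3]
        P=P@s['ee_rot'].T+s['ee_pos']
    P[z==0]=np.nan; return P
def blobs(m,P,amin=30):
    "connected components of mask m: pixel centre, world rect"
    m=cv2.morphologyEx(m.astype(np.uint8),cv2.MORPH_OPEN,np.ones((2,2),np.uint8))
    n,l,st,ce=cv2.connectedComponentsWithStats(m)
    for i in range(1,n):
        if st[i,4]<amin: continue
        q=P[l==i]; q=q[~np.isnan(q).any(1)]
        if len(q)<10: continue
        (cx,cy),(w,h),a=cv2.minAreaRect((q[:,:2]*1000).astype(np.float32))
        print('px',ce[i].round(),'n',st[i,4],'c %.1f %.1f size %.1f %.1f ang %.1f'%(cx,cy,w,h,a),'mean',(q.mean(0)*1000).round(1),'zrange',(np.percentile(q[:,2],[5,95])*1000).round(1))
E
cat > look.py <<'E'
import sys; from h import *
n=sys.argv[1]; c,P=cap(n,sys.argv[2])
hsv=cv2.cvtColor(c['img'],cv2.COLOR_RGB2HSV); H,S,V=[hsv[...,i].astype(int) for i in range(3)]
X,Y,Z=P[...,0],P[...,1],P[...,2]; ws=(X>.25)&(X<.85)&(abs(Y)<.6)
print('mat/rackfoot'); blobs(ws&(Z<.02)&(H<20)&(S>90)&(V>60),P,60)
print('yellow/brass'); blobs(ws&(H>18)&(H<32)&(S>120)&(V>90)&(Z>.04)&(Z<.14),P)
print('blue'); blobs(ws&(H>100)&(H<128)&(S>110)&(Z<.06),P)
print('tops 85-135'); blobs(ws&(Z>.085)&(Z<.135),P,40)
E
for n in scene side wrist; do echo == $n; python3 look.py $n ${n}1; done
```

```text
== scene
mat/rackfoot
px [206. 203.] n 849 c 522.9 342.6 size 108.2 112.0 ang 88.6 mean [518.9 339.9   4.7] zrange [2.9 6.5]
px [427. 309.] n 517 c 486.6 -297.0 size 71.1 95.0 ang 68.9 mean [ 461.4 -301.     9.8] zrange [ 5.2 13.9]
yellow/brass
px [281. 141.] n 143 c 776.8 262.2 size 48.3 49.1 ang 36.8 mean [785.6 266.   96. ] zrange [ 79.4 110.1]
px [288. 196.] n 200 c 538.8 72.1 size 41.6 42.3 ang 33.8 mean [536.2  68.4 107.4] zrange [ 98.6 111.3]
px [315. 227.] n 358 c 481.2 -38.8 size 60.5 44.6 ang 21.8 mean [472.4 -44.7 105.9] zrange [ 91.5 110.7]
px [432. 283.] n 496 c 482.5 -296.8 size 42.5 59.3 ang 68.2 mean [ 482.3 -295.7   62.3] zrange [60.8 63.7]
blue
px [293. 245.] n 470 c 486.6 10.9 size 233.6 74.9 ang 79.9 mean [480.   22.3  19.1] zrange [ 8.5 36.7]
tops 85-135
px [268. 145.] n 251 c 739.2 260.0 size 712.1 108.3 ang 39.7 mean [755.2 292.5  93.4] zrange [  0.9 116.4]
px [279. 142.] n 223 c 652.4 163.6 size 460.1 68.7 ang 39.5 mean [775.8 267.4  99.5] zrange [ 83.2 113.8]
px [309. 141.] n 66 c 885.9 220.9 size 218.9 28.1 ang 28.4 mean [821.4 184.7 100.1] zrange [ 69.1 126
[... 4916 characters left out ...]
ize 120.4 43.1 ang 21.9 mean [772.5 166.4  87.9] zrange [85.  92.7]
px [245. 109.] n 2438 c 475.3 66.9 size 75.6 48.3 ang 49.1 mean [485.1  76.2 110.6] zrange [103.7 114. ]
px [310. 111.] n 2346 c 541.3 70.9 size 56.9 51.5 ang 0.2 mean [542.4  73.2 106.9] zrange [107.4 110.3]
px [483. 155.] n 1486 c 753.5 -1.2 size 53.9 142.8 ang 42.4 mean [710.2  38.6 113.3] zrange [ 90.3 135. ]
px [249. 228.] n 1528 c 478.1 -44.3 size 108.9 45.3 ang 86.2 mean [483.  -37.5 105.7] zrange [ 85.8 109.7]
px [305. 234.] n 2247 c 537.6 -61.9 size 86.4 57.9 ang 79.2 mean [537.2 -41.9 108.5] zrange [ 88.1 113.4]
px [243. 308.] n 40 c 450.1 -175.1 size 90.5 4.9 ang 69.7 mean [ 456.2 -159.2   68.6] zrange [-1.3 99. ]
```

View pics/wrist1.png

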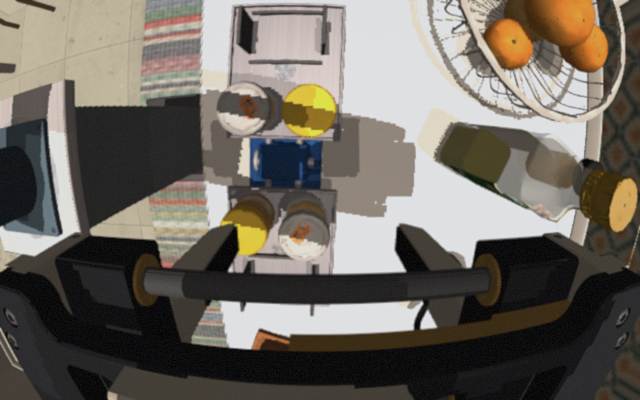

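```bash
R="";  python3 -m creep '1 -0.99 -0.223 0 0.241; 1 -0.99 -0.223 0 0.241; 1 -0.99 -0.223 0 0.241; 1 -0.99 -0.223 0 0.241; 1 -0.99 -0.223 0 0.241; 1 -0.99 -0.223 0 0.241; 1 -0.99 -0.223 0 0.241; 1 -0.99 -0.223 0 0.241; 1 -0.99 -0.223 0 0.241; 1 -0.99 -0.223 0 0.241' 30
python3 - <<'E'
from h import *
c,P=cap('wrist','w2'); s=ctrl.read_state(); print(s['ee_pos'],s['ee_rot'])
Z=P[...,2]; X=P[...,0]; Y=P[...,1]
w=(abs(X-.48)<.08)&(abs(Y+.297)<.08)
print('lid'); blobs(w&(Z>.058)&(Z<.0645),P)
print('walls'); blobs(w&(Z>.0645)&(Z<.07),P)
print('foot'); blobs(w&(Z>.006)&(Z<.014),P)
E
```

```text
time: 1.25
ee_pos: [0.4835, -0.2953, 0.2187]
ee_rot: [[0.368, 0.93, -0.0], [0.93, -0.368, 0.001], [0.001, -0.0, -1.0]]
ft_force: [-0.1, -0.0, -0.3]
grip_width: 0.093
grasp_force: 0.0
[ 0.48362418 -0.2953203   0.21877634] [[ 3.67520743e-01  9.30015320e-01  9.27056344e-05]
 [ 9.30015284e-01 -3.67520755e-01  2.58982603e-04]
 [ 2.74929033e-04 -8.96382196e-06 -9.99999962e-01]]
lid
px [320. 182.] n 2436 c 484.4 -304.5 size 58.7 73.3 ang 69.7 mean [ 485.8 -297.5   60.7] zrange [59.5 62.9]
walls
px [322. 158.] n 280 c 498.8 -275.4 size 10.5 67.7 ang 64.2 mean [ 497.  -274.    63.2] zrange [54.2 67.5]
px [321. 207.] n 253 c 474.3 -332.4 size 25.9 73.1 ang 68.2 mean [ 476.  -327.    51.7] zrange [-0.9 67.5]
foot
px [322. 163.] n 1255 c 486.9 -300.0 size 78.2 91.0 ang 68.8 mean [ 493.5 -286.2   11.7] zrange [ 0.5 25.8]
px [368. 217.] n 361 c 521.1 -374.6 size 78.7 9.2 ang 0.1 mean [ 522.6 -374.7    8.2] zrange [6.9 9.4]
```

View pics/w2.png

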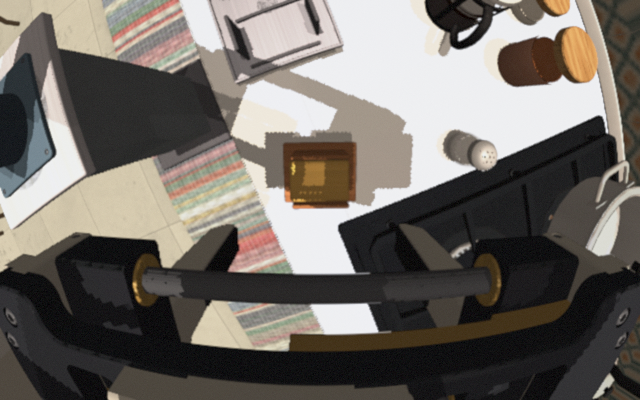

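```bash
python3 -m creep '1 -0.008 0.008 0 0; 1 -0.008 0.008 0.15 0; 1 -0.008 0.008 0.3 0; 1 -0.008 0.008 0.45 0; 1 -0.008 0.008 0.58 0; 1 -0.008 0.008 0.65 0; 1 -0.008 0.008 0.65 0; 1 -0.008 0.008 0.65 0;1 -0.008 0.008 0.65 0' 30;  python3 -m creep '-1 0 0 0 0;-1 0 0 0 0;-1 0 0 0 0;-1 0 0 0 0;-1 0 0 0 0;-1 0 0 0 0;-1 0 0 0 0;-1 0 0 0 0' 30
```

```text
time: 2.2
ee_pos: [0.4858, -0.3009, 0.0255]
ee_rot: [[0.369, 0.929, 0.002], [0.929, -0.369, -0.002], [-0.001, 0.003, -1.0]]
ft_force: [0.2, 0.1, 0.3]
grip_width: 0.0931
grasp_force: 0.0
time: 3.0
ee_pos: [0.4846, -0.3002, 0.024]
ee_rot: [[0.37, 0.929, 0.0], [0.929, -0.37, -0.0], [-0.0, 0.0, -1.0]]
ft_force: [-1.8, 1.0, 5.1]
grip_width: 0.0638
grasp_force: 29.9
```

```bash
python3 -m creep '-1 0 0 -0.1 0;-1 0 0 -0.25 0;-1 0 0 -0.4 0;-1 0 0 -0.55 0; -1 0.15 -0.06 -0.6 0; -1 0.3 -0.12 -0.6 -0.06; -1 0.45 -0.18 -0.6 -0.12; -1 0.6 -0.24 -0.6 -0.18; -1 0.75 -0.3 -0.6 -0.241; -1 0.9 -0.36 -0.6 -0.241'; python3 -m creep '-1 0.16 0 0 0; -1 0.32 0 0 0; -1 0.48 0 0 0; -1 0.64 0 0 0; -1 0.8 0 0 0; -1 0.95 0 0 0;-1 0.95 0 0 0;-1 0.95 0 0 0;-1 0.95 0 0 0'; python3 look.py wrist w3
python3 - <<'E'
from h import *
c,P=cap('side'); X,Y,Z=[P[...,i] for i in range(3)]
blobs((X>.58)&(X<.75)&(Y>.2)&(Y<.4)&(Z>.02)&(Z<.09)&(c['img'].max(2)<90),P)
c,P=cap('scene'); X,Y,Z=[P[...,i] for i in range(3)]
blobs((X>.58)&(X<.75)&(Y>.2)&(Y<.4)&(Z>.02)&(Z<.14)&(c['img'].max(2)<110),P)
E
```

```text
time: 4.0
ee_pos: [0.483, -0.0073, 0.2029]
ee_rot: [[-0.002, 1.0, -0.001], [1.0, 0.002, 0.0], [0.0, -0.001, -1.0]]
ft_force: [0.8, 0.3, -3.2]
grip_width: 0.064
grasp_force: 29.9
time: 4.9
ee_pos: [0.4835, 0.2748, 0.2028]
ee_rot: [[0.0, 1.0, -0.002], [1.0, -0.0, -0.001], [-0.001, -0.002, -1.0]]
ft_force: [0.0, 0.0, -1.8]
grip_width: 0.0638
grasp_force: 29.9
mat/rackfoot
px [351. 119.] n 7902 c 524.9 341.6 size 109.5 108.8 ang 0.5 mean [522.9 340.5   3.6] zrange [2.3 4.9]
yellow/brass
px [581. 161.] n 248 c 793.7 312.0 size 34.3 15.8 ang 22.4 mean [797.7 313.3  94.1] zrange [ 83.5 108.5]
px [565. 160.] n 39 c 778.5 311.9 size 12.3 6.4 ang 16.6 mean [777.8 312.   83.6] zrange [80.  88.2]
px [581. 195.] n 673 c 848.3 247.5 size 53.2 166.2 ang 60.2 mean [796.3 273.3 103.1] zrange [ 83.7 115.3]
blue
tops 85-135
px [532. 162.] n 2980 c 773.5 265.0 size 450.2 174.0 ang 6.2 mean [703.5 310.2 110.4] zrange [  9.3 133.5]
px [582. 186.] n 2166 c 854.1 278.7 size 82.9 185.2 ang 79.5 mean [799.3 284.6 100.5] zrange [ 87.5 114. ]
px [582. 232.] n 395 c 690.8 262.6 size 26.5 264.0 ang 74.9 mean [783.4 237.1 128.4] zrange [111.6 135.9]
px [384. 310.] n 78 c 563.4 123.9 size 10.0 63.4 ang 19.6 mean [558.2 135.5  84.9] zrange [42.4 99.2]
px [266. 283.] n 359 c 665.2 318.4 size 72.1 40.0 ang 59.7 mean [671.4 335.5  47.2] zrange [19.2 78.3]
px [246. 159.] n 600 c 782.3 383.6 size 303.5 46.6 ang 33.2 mean [672.  309.9  77.8] zrange [ 19.2 133.6]
```

View pics/w3.png

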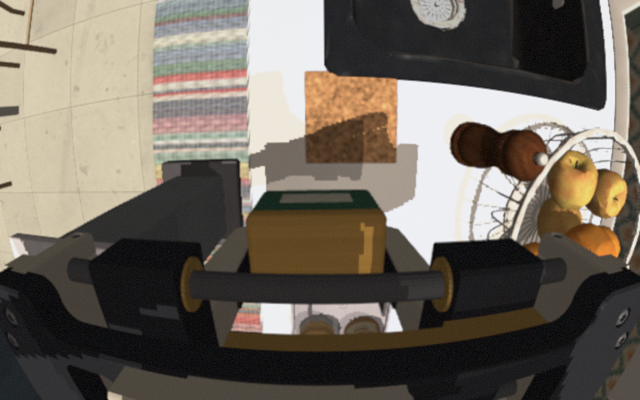

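```bash
python3 -m creep '-1 0.12 0.05 0 0; -1 0.224 0.105 0 0; -1 0.224 0.105 0.15 0; -1 0.224 0.105 0.3 0; -1 0.224 0.105 0.42 0; -1 0.224 0.105 0.52 0; -1 0.224 0.105 0.58 0; -1 0.224 0.105 0.6 0; -1 0.224 0.105 0.61 0; -1 0.224 0.105 0.613 0';  python3 -m creep '-1 0 0 0 0; -1 0 0 0.002 0;-1 0 0 0.004 0;-1 0 0 0.004 0'
```

```text
time: 6.05
ee_pos: [0.5164, 0.3427, 0.0206]
ee_rot: [[0.001, 1.0, 0.001], [1.0, -0.001, 0.001], [0.001, 0.001, -1.0]]
ft_force: [0.7, 0.9, -2.4]
grip_width: 0.0636
grasp_force: 29.9
time: 6.45
ee_pos: [0.5155, 0.343, 0.019]
ee_rot: [[-0.0, 1.0, 0.001], [1.0, 0.0, 0.0], [0.0, 0.001, -1.0]]
ft_force: [-0.0, 0.5, -3.2]
grip_width: 0.0639
grasp_force: 29.9
```

```bash
python3 -m creep '-1 0 0 0.003 0; -1 0 0 0.005 0;-1 0 0 0.005 0';  python3 -m creep '1 0 0 0 0; 1 0 0 0 0; 1 0 0 0 0; 1 0 0 0 0;1 0 0 0 0; 1 0 0 0 0; 1 0 0 -0.05 0; 1 0 0 -0.2 0; 1 0 0 -0.35 0; 1 0 0 -0.35 0'
python3 - <<'E'
from h import *
c,P=cap('wrist','w4'); s=ctrl.read_state(); print(s['ee_pos'])
X,Y,Z=[P[...,i] for i in range(3)]
blobs((Z>.051)&(Z<.06)&(abs(X-.515)<.07)&(abs(Y-.343)<.07),P)
E
```

```text
time: 6.75
ee_pos: [0.5155, 0.3431, 0.018]
ee_rot: [[-0.0, 1.0, 0.001], [1.0, 0.0, 0.0], [0.0, 0.001, -1.0]]
ft_force: [-1.5, -1.3, 5.0]
grip_width: 0.0641
grasp_force: 29.9
time: 7.75
ee_pos: [0.5197, 0.3449, 0.1305]
ee_rot: [[-0.0, 1.0, 0.013], [1.0, 0.0, 0.006], [0.006, 0.013, -1.0]]
ft_force: [0.9, -0.1, 0.9]
grip_width: 0.093
grasp_force: 0.0
[0.51805772 0.34414257 0.12727669]
px [311. 200.] n 4139 c 516.0 337.5 size 75.6 63.8 ang 0.0 mean [515.3 347.   54.1] zrange [54.  56.9]
```

```bash
python3 -m creep '1 -0.05 0 -0.15 0.09; 1 -0.15 0 -0.3 0.18; 1 -0.3 0 -0.4 0.27; 1 -0.45 0 -0.4 0.36; 1 -0.6 0 -0.4 0.45; 1 -0.7 0 -0.4 0.54; 1 -0.7 0 -0.4 0.63; 1 -0.7 0 -0.4 0.72; 1 -0.7 0 -0.4 0.81;1 -0.7 0 -0.4 0.9'; python3 -m creep '1 0 0 0 0.1; 1 0 0 0 0.1;1 0 0 0 0.1;1 0 0 0 0.1'
python3 - <<'E'
from h import *
c,P=cap('wrist','w5'); s=ctrl.read_state(); print(s['ee_pos'],s['qpos']); np.save('w5.npy',P); np.save('w5i.npy',c['img'])
X,Y,Z=[P[...,i] for i in range(3)]
w=(abs(X-.515)<.12)&(Y<.25)&(Y>-.2)
print('guards'); blobs(w&(Z>.075)&(Z<.1005),P)
print('lids'); blobs(w&(Z>.106)&(Z<.115),P)
print('floor'); blobs(w&(Z>.037)&(Z<.053),P,300)
E
```

```text
time: 8.8
ee_pos: [0.5147, 0.1326, 0.2413]
ee_rot: [[0.989, 0.15, -0.002], [0.15, -0.989, -0.0], [-0.002, -0.0, -1.0]]
ft_force: [0.2, 1.3, 0.6]
grip_width: 0.0928
grasp_force: 0.0
time: 9.2
ee_pos: [0.5151, 0.1329, 0.2418]
ee_rot: [[1.0, 0.003, -0.001], [0.003, -1.0, -0.0], [-0.001, 0.0, -1.0]]
ft_force: [-0.5, 0.3, -0.2]
grip_width: 0.0927
grasp_force: 0.0
[0.51522144 0.13293501 0.24185218] [2.44826828e+00 1.21364358e+01 8.81727060e+01 7.57675312e-04
 7.97180007e+01 9.23130567e+01]
guards
px [356. 145.] n 89 c 553.5 92.4 size 7.0 31.3 ang 55.4 mean [554.8  92.1  98.2] zrange [ 83.4 107.7]
px [293. 144.] n 218 c 552.2 160.5 size 46.5 11.1 ang 87.5 mean [554.1 157.   87.8] zrange [ 42.6 100. ]
px [457. 160.] n 366 c 531.7 -32.7 size 55.5 29.6 ang 7.3 mean [540.5 -24.9  88.7] zrange [ 79.3 103.6]
px [526. 162.] n 141 c 536.1 -170.0 size 130.1 9.0 ang 82.9 mean [ 541.2 -133.1   80.6] zrange [-0.  99.4]
px [360. 194.] n 219 c 499.2 82.6 size 16.4 43.7 ang 18.0 mean [501.7  85.8  90.2] zrange [ 81.6 105.4]
px [453. 207.] n 375 c 479.6 -39.4 size 43.4 53.0 ang 51.9 mean [486.1 -24.8  89.2
[... 182 characters left out ...]
66.3 mean [ 460.5 -128.4   82.5] zrange [-0.  98.9]
lids
px [376. 161.] n 1835 c 532.4 63.9 size 71.9 58.2 ang 72.4 mean [540.4  73.1 106.4] zrange [107.4 110.4]
px [480. 169.] n 1453 c 525.9 -67.5 size 100.3 56.5 ang 76.5 mean [534.6 -44.2 109.2] zrange [108.5 113.6]
px [371. 217.] n 1764 c 456.4 66.0 size 103.9 67.7 ang 40.0 mean [481.7  76.2 108.4] zrange [110.6 114. ]
px [471. 221.] n 1172 c 454.2 -77.5 size 133.1 58.3 ang 51.5 mean [473.8 -43.9 104. ] zrange [ 48.2 109.9]
floor
px [310. 169.] n 8667 c 503.6 118.5 size 167.9 151.6 ang 84.7 mean [519.8 139.5  43.9] zrange [41.6 49.5]
px [483. 180.] n 4731 c 493.9 -108.8 size 198.8 144.9 ang 87.5 mean [509.6 -93.3  43.5] zrange [41.1 51.2]
```

View pics/w5.png

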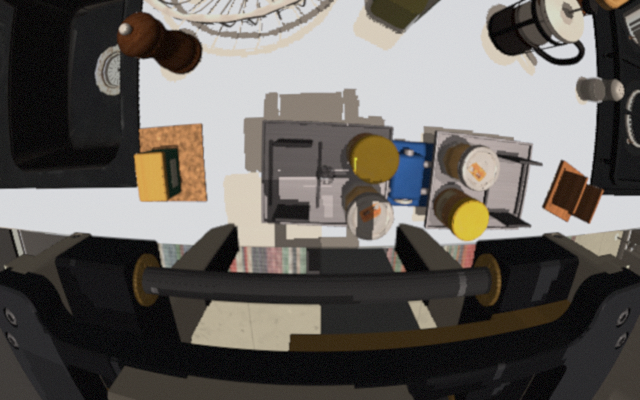

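```bash
cat > bal.py <<'E'
from h import *
def lowvar(Z,t=.003):
    k=np.ones((3,3),np.uint8); z=np.nan_to_num(Z).astype(np.float32)
    return cv2.dilate(z,k)-cv2.erode(z,k)<t
E
python3 - <<'E'
from bal import *
P=np.load('w5.npy'); I=np.load('w5i.npy'); X,Y,Z=[P[...,i] for i in range(3)]
lv=lowvar(Z)
for n,x,y in(('mu_b L',.543,.072),('ho L',.481,.076),('mu R',.478,-.045),('ho R',.537,-.044)):
    q=P[lv&(np.hypot(X-x,Y-y)<.04)&(Z>.105)&(Z<.116)]
    c,r=cv2.minEnclosingCircle((q[:,:2]*1000).astype(np.float32)); print(n,len(q),np.round(c,1),round(r,1),'median',(np.median(q,0)*1000).round(1))
d=I.max(2)<80
for n,x,y in(('gLb',.553,.158),('gLf',.472,.16),('gRb',.54,-.133),('gRf',.46,-.13)):
    q=P[(np.hypot(X-x,Y-y)<.04)&(Z>.065)&(Z<.101)]; t=q[q[:,2]>.094]
    print(n,len(q),(np.median(q,0)*1000).round(1),(q[:,:2].min(0)*1000).round(1),(q[:,:2].max(0)*1000).round(1),'top',len(t),(np.median(t,0)*1000).round(1),(np.ptp(t,axis=0)*1000).round(1))
# pan outline: lip top 49
for n,lo,hi in(('L',.02,.25),('R',-.22,.0)):
    m=(X>.42)&(X<.6)&(Y>lo)&(Y<hi)&(Z>.0465)&(Z<.051); q=P[m]; (c,s,a)=cv2.minAreaRect((q[:,:2]*1000).astype(np.float32)); print('lip',n,len(q),np.round(c,1),np.round(s,1),round(a,1))
    m=lv&(X>.42)&(X<.6)&(Y>lo)&(Y<hi)&(Z>.040)&(Z<.0465); q=P[m]; (c,s,a)=cv2.minAreaRect((q[:,:2]*1000).astype(np.float32)); print('floor',n,len(q),np.round(c,1),np.round(s,1),round(a,1),np.median(q[:,2]))
E
```

```text
mu_b L 1532 [533.8  73.6] 30.5 median [540.9  75.3 109.3]
ho L 1364 [490.8  76.9] 30.6 median [483.1  77.9 112.7]
mu R 937 [486.1 -43. ] 32.3 median [478.6 -39.5 108.8]
ho R 1036 [527.8 -43.9] 30.8 median [536.6 -41.8 112.3]
gLb 243 [556.6 157.7  98.2] [553.4 137.7] [558.4 177.1] top 175 [555.6 157.7  98.6] [ 4.4 39.4  6.2]
gLf 449 [477.2 160.2  88.9] [474.1 140. ] [479.  180.1] top 168 [476.5 161.2  98. ] [ 4.7 39.5  6.7]
gRb 170 [ 544.5 -117.    94.8] [ 541.1 -145.6] [ 546.4 -105.4] top 87 [ 543.8 -122.7   98.1] [ 5.1 40.   5.9]
gRf 274 [ 465.  -119.7   86.9] [ 461.5 -142.6] [ 466.6 -102.4] top 88 [ 464.6 -121.1   97.9] [ 4.8 39.1  6.6]
lip L 1430 [513.8 121.6] [154.3 126.7] 87.8
floor L 5355 [513.5 121.8] [147.3 119.1] 87.6 0.04285727727075464
lip R 1025 [505.1 -87.9] [155.9 126.6] 87.6
floor R 2014 [504.1 -89.7] [144.7 118.9] 87.4 0.0424337466635438
```

```bash
python3 -m creep '1 0 -0.16 0 0;1 0 -0.32 0 0;1 0 -0.48 0 0;1 0 -0.62 0 0;1 0 -0.70 0.1 0;1 0 -0.70 0.25 0;1 0 -0.70 0.4 0;1 0 -0.70 0.55 0;1 0 -0.70 0.68 0;1 0 -0.70 0.733 0'; python3 -m creep '1 0 0 0 0; 1 0 0 0 0;-1 0 0 0 0;-1 0 0 0 0;-1 0 0 0 0;-1 0 0 0 0;-1 0 0 0 0;-1 0 0 0 0;-1 0 0 0 0;-1 0 0 0 0' 30
```

```text
time: 10.25
ee_pos: [0.5125, 0.3417, 0.0176]
ee_rot: [[1.0, 0.002, -0.007], [0.002, -1.0, -0.003], [-0.007, 0.003, -1.0]]
ft_force: [0.0, 0.3, 0.3]
grip_width: 0.0929
grasp_force: 0.0
time: 11.25
ee_pos: [0.5157, 0.3435, 0.0225]
ee_rot: [[1.0, -0.0, 0.001], [-0.0, -1.0, 0.001], [0.001, -0.001, -1.0]]
ft_force: [1.1, 2.7, 1.1]
grip_width: 0.044
grasp_force: 30.0
```

```bash
python3 -m creep '-1 0 0 -0.1 0;-1 0 0 -0.25 0;-1 0 0 -0.4 0;-1 0 0.1 -0.458 0.01;-1 0 0.25 -0.458 0.026;-1 0.002 0.4 -0.458 0.026;-1 0.002 0.54 -0.458 0.026;-1 0.002 0.616 -0.458 0.026;-1 0.002 0.616 -0.458 0.026;-1 0.002 0.616 -0.458 0.026'; python3 -m creep '-1 0 0 0 0;-1 0 0 0 0;-1 0 0 0 0'
python3 - <<'E'
from bal import *
print(ctrl.read_state()['ee_pos'])
for n in('scene','side'):
    c,P=cap(n,n+'6'); 
c,P=cap('wrist','w6'); X,Y,Z=[P[...,i] for i in range(3)]
for n,x,y in(('gLb',.553,.158),('gLf',.472,.16)):
    q=P[(np.hypot(X-x,Y-y)<.04)&(Z>.065)&(Z<.101)]
    if len(q): print(n,len(q),(q.min(0)*1000).round(1),(q.max(0)*1000).round(1))
cv2.imwrite('pics/m6.png',np.hstack([cv2.resize(cv2.imread('pics/w6.png')[50:330,150:470],(400,350)),cv2.resize(cv2.imread('pics/side6.png')[140:280,270:430],(400,350))]))
E
```

```text
time: 12.25
ee_pos: [0.5155, 0.1576, 0.159]
ee_rot: [[0.999, -0.043, -0.001], [-0.043, -0.999, 0.0], [-0.001, -0.0, -1.0]]
ft_force: [-0.8, 1.0, -3.3]
grip_width: 0.0438
grasp_force: 30.0
time: 12.55
ee_pos: [0.5158, 0.159, 0.1594]
ee_rot: [[0.999, -0.039, -0.0], [-0.039, -0.999, 0.0], [-0.0, -0.0, -1.0]]
ft_force: [0.1, 0.2, -1.6]
grip_width: 0.0441
grasp_force: 30.0
[0.51578504 0.15903682 0.15936595]
gLb 548 [552.5 137.6  65. ] [558.5 176.9 100.4]
```

View pics/m6.png

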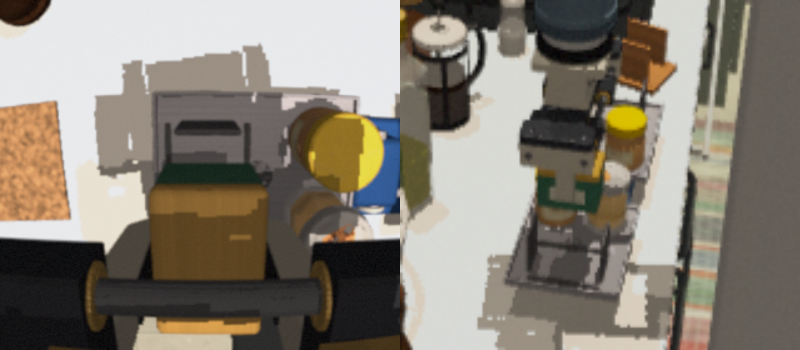

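```bash
python3 -m creep '-1 0 0 0.06 0;-1 0 0 0.12 0;-1 0 0 0.18 0;-1 0 0 0.24 0;-1 0 0 0.28 0;-1 0 0 0.3 0;-1 0 0 0.305 0;-1 0 0 0.305 0';  python3 -m creep '-1 0 0 0.006 0;-1 0 0 0.012 0;-1 0 0 0.018 0;-1 0 0 0.024 0;-1 0 0 0.03 0;-1 0 0 0.036 0;-1 0 0 0.042 0;-1 0 0 0.048 0;-1 0 0 0.048 0;-1 0 0 0.048 0'
```

```text
time: 13.5
ee_pos: [0.5164, 0.1582, 0.0684]
ee_rot: [[0.999, -0.041, 0.001], [-0.041, -0.999, 0.0], [0.001, -0.0, -1.0]]
ft_force: [-0.0, -0.9, -2.5]
grip_width: 0.0434
grasp_force: 30.0
time: 14.5
ee_pos: [0.516, 0.158, 0.0536]
ee_rot: [[0.999, -0.041, -0.0], [-0.041, -0.999, -0.0], [-0.0, 0.0, -1.0]]
ft_force: [0.9, -0.3, -1.1]
grip_width: 0.0438
grasp_force: 30.0
```

```bash
python3 -m creep '-1 0 0 0.003 0;-1 0 0 0.006 0;-1 0 0 0.009 0;-1 0 0 0.009 0;-1 0 0 0.009 0'
```

```text
time: 15.0
ee_pos: [0.516, 0.1581, 0.051]
ee_rot: [[0.999, -0.041, 0.0], [-0.041, -0.999, -0.0], [0.0, 0.0, -1.0]]
ft_force: [0.4, -0.6, -1.1]
grip_width: 0.0442
grasp_force: 30.0
```

```bash
python3 -m creep '-1 0 0 0.003 0;-1 0 0 0.003 0;0.25 0 0 0.003 0;0.25 0 0 0.003 0;0.25 0 0 0.003 0;0.25 0 0 0.003 0'; python3 -m creep '0.25 0 0 -0.03 0;0.25 0 0 -0.1 0;0.25 0 0 -0.25 0;0.25 0 0 -0.4 0;0.25 0 0 -0.5 0;0.25 0 0 -0.6 0;0.25 0 0 -0.6 0;1 0 0 -0.6 0;1 0 0 -0.6 0;1 0 0 -0.6 0'
cat > tinbal.py <<'E'
from bal import *
import sys
c,P=cap('wrist',sys.argv[1]); I=c['img']; print(ctrl.read_state()['ee_pos'])
X,Y,Z=[P[...,i] for i in range(3)]; lv=lowvar(Z)
for n,lo,hi in(('L',.02,.25),('R',-.22,.0)):
    q=P[lv&(X>.43)&(X<.59)&(Y>lo+.02)&(Y<hi-.03)&(Z>.025)&(Z<.056)]
    if len(q): print('floor',n,len(q),np.median(q[:,2]).round(4))
for n,x,y in(('mu L',.543,.072),('ho L',.481,.076),('mu R',.478,-.045),('ho R',.537,-.044),('tin',.516,.158),('bayR',.504,-.124)):
    q=P[lv&(np.hypot(X-x,Y-y)<.038)&(Z>.08)&(Z<.128)]
    if len(q)>20: print(n,len(q),'median',(np.median(q,0)*1000).round(1),'mid',((q.min(0)+q.max(0))*500).round(1))
E
python3 tinbal.py w7
```

```text
time: 15.6
ee_pos: [0.516, 0.1582, 0.05]
ee_rot: [[0.999, -0.041, -0.0], [-0.041, -0.999, 0.0], [-0.0, -0.0, -1.0]]
ft_force: [0.3, -0.6, 1.0]
grip_width: 0.058
grasp_force: 0.0
time: 16.6
ee_pos: [0.5151, 0.158, 0.2285]
ee_rot: [[0.999, -0.041, -0.003], [-0.041, -0.999, -0.0], [-0.003, 0.0, -1.0]]
ft_force: [-0.4, -0.3, -0.2]
grip_width: 0.0776
grasp_force: 0.0
[0.51518951 0.15802684 0.22862649]
floor L 3593 0.0322
floor R 1468 0.0532
mu L 1446 median [541.9  75.1  98.5] mid [534.7  73.6  99.7]
ho L 1047 median [487.5  76.9 101.9] mid [486.9  76.9 100.8]
mu R 984 median [477.7 -38.7 119.4] mid [486.1 -39.3 108.9]
ho R 1118 median [535.8 -41.  123. ] mid [536.1 -41.8 109.4]
tin 2096 median [515.9 157.2  84.2] mid [514.6 157.1  84. ]
```

View pics/w7.png

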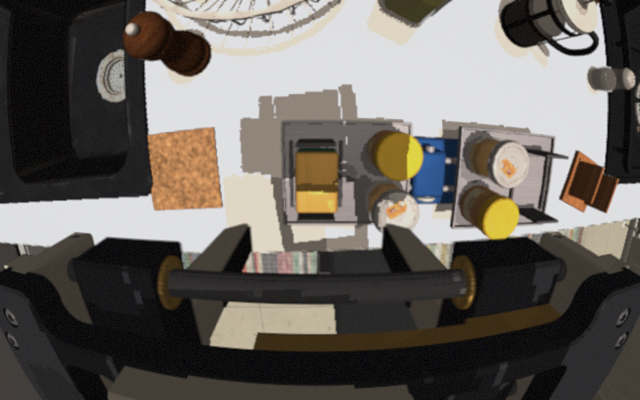

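```bash
python3 -m creep '0.38 -0.05 0.14 0 0;0.38 -0.098 0.271 0 0;0.38 -0.098 0.271 0 0;0.38 -0.098 0.271 0.1 0;0.38 -0.098 0.271 0.2 0;0.38 -0.098 0.271 0.3 0;0.38 -0.098 0.271 0.35 0;0.38 -0.098 0.271 0.35 0;0.38 -0.098 0.271 0.35 0' 15
python3 - <<'E'
from bal import *
c,P=cap('wrist','w8'); X,Y,Z=[P[...,i] for i in range(3)]; s=ctrl.read_state();print(s['ee_pos'],s['grip_width'])
q=P[lowvar(Z)&(np.hypot(X-.483,Y-.078)<.035)&(Z>.097)&(Z<.107)]; print(len(q),np.percentile(q,[1,50,99],axis=0).round(4))
cv2.imwrite('pics/m8.png',cv2.resize(cv2.imread('pics/w8.png')[60:330,150:490],(680,540)))
E
```

```text
time: 17.55
ee_pos: [0.4835, 0.0785, 0.125]
ee_rot: [[0.999, -0.041, -0.001], [-0.041, -0.999, 0.0], [-0.001, -0.0, -1.0]]
ft_force: [0.0, -0.2, -0.1]
grip_width: 0.0642
grasp_force: 0.0
[0.4839919  0.07836138 0.12563735] 0.0641823832230992
3641 [[0.4613 0.0547 0.1004]
 [0.4842 0.0767 0.102 ]
 [0.5052 0.0984 0.1036]]
```

View pics/m8.png

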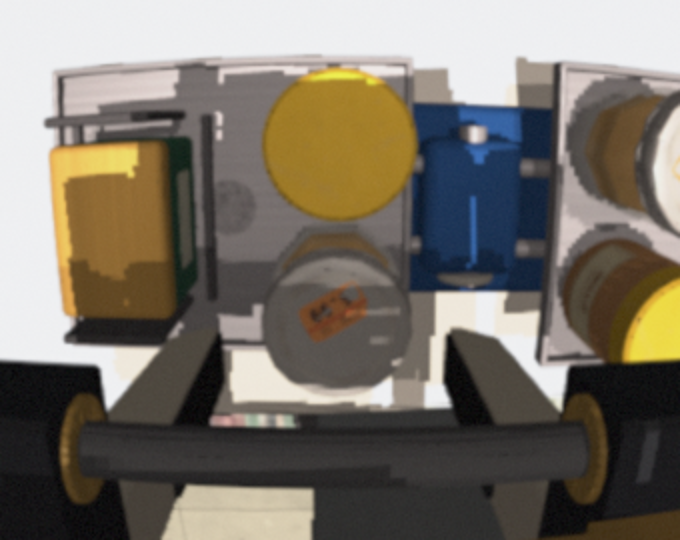

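```bash
python3 -m creep '0.38 0 0.006 0.04 0;0.38 0 0.006 0.1 0;0.38 0 0.006 0.16 0;0.38 0 0.006 0.22 0;0.38 0 0.006 0.25 0;0.38 0 0.006 0.265 0;0.38 0 0.006 0.265 0;0.38 0 0.006 0.265 0'; python3 -m creep '0.2 0 0 0 0;0 0 0 0 0;-1 0 0 0 0;-1 0 0 0 0;-1 0 0 0 0;-1 0 0 0 0;-1 0 0 0 0' 15
```

```text
time: 18.4
ee_pos: [0.4838, 0.0762, 0.0462]
ee_rot: [[0.999, -0.041, 0.001], [-0.041, -0.999, -0.0], [0.001, 0.0, -1.0]]
ft_force: [-0.7, -0.0, 0.3]
grip_width: 0.0645
grasp_force: 0.0
time: 19.1
ee_pos: [0.4837, 0.0764, 0.046]
ee_rot: [[0.999, -0.041, 0.001], [-0.041, -0.999, 0.0], [0.001, -0.0, -1.0]]
ft_force: [-0.6, 1.7, 5.1]
grip_width: 0.0504
grasp_force: 15.0
```

```bash
python3 -m creep '-1 0 0 -0.03 0;-1 0 0 -0.08 0;-1 0 0 -0.16 0;-1 0 0 -0.28 0;-1 0 0 -0.4 0;-1 0 0 -0.48 0;-1 0.03 0.1 -0.48 0;-1 0.06 0.24 -0.48 0;-1 0.095 0.38 -0.48 0;-1 0.095 0.5 -0.48 0'; python3 -m creep '-1 0 0.1 0 0;-1 0 0.165 0 0;-1 0 0.165 0 0;-1 0 0.165 0 0;-1 0 0.165 0 0'; python3 tinbal.py w9
```

```text
time: 20.1
ee_pos: [0.5059, -0.0768, 0.1896]
ee_rot: [[0.999, -0.041, -0.0], [-0.041, -0.999, -0.0], [-0.0, 0.0, -1.0]]
ft_force: [1.1, 0.1, -1.1]
grip_width: 0.0499
grasp_force: 15.0
time: 20.6
ee_pos: [0.5032, -0.1231, 0.1894]
ee_rot: [[0.999, -0.04, -0.001], [-0.04, -0.999, 0.001], [-0.001, -0.001, -1.0]]
ft_force: [-0.2, 0.4, -0.9]
grip_width: 0.0501
grasp_force: 15.0
[ 0.5033446  -0.12304083  0.18948336]
floor L 2861 0.0354
floor R 6069 0.0498
mu L 1127 median [541.5  70.8 101.6] mid [542.   72.1  91.8]
mu R 1285 median [484.1 -42.5 116.1] mid [488.  -41.  105.4]
ho R 2203 median [536.1 -44.4 119.6] mid [529.2 -44.3 106.2]
tin 1060 median [516.1 154.1  87.4] mid [515.2 155.4  86.9]
```

View pics/w9.png

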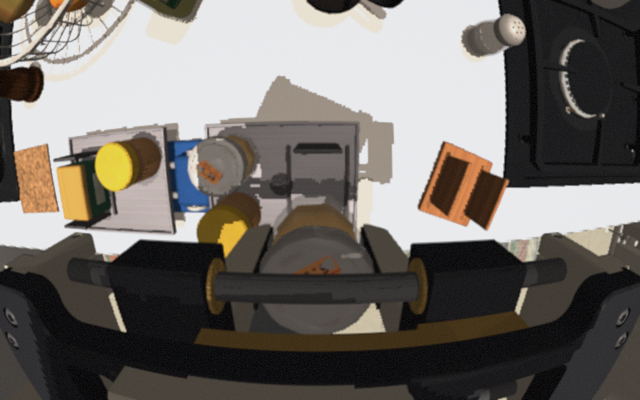

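```bash
python3 -m creep '-1 0 0.002 0.08 0;-1 0 0.002 0.16 0;-1 0 0.002 0.24 0;-1 0 0.002 0.32 0;-1 0 0.002 0.37 0;-1 0 0.002 0.39 0;-1 0 0.002 0.4 0;-1 0 0.002 0.4 0';  python3 -m creep '-1 0 0 0.005 0;-1 0 0 0.01 0;-1 0 0 0.015 0;-1 0 0 0.02 0;-1 0 0 0.025 0;-1 0 0 0.03 0;-1 0 0 0.034 0;-1 0 0 0.034 0;-1 0 0 0.034 0;-1 0 0 0.034 0'; python3 tinbal.py w10
```

```text
time: 21.45
ee_pos: [0.5039, -0.1245, 0.0699]
ee_rot: [[0.999, -0.04, 0.0], [-0.04, -0.999, -0.0], [0.001, 0.0, -1.0]]
ft_force: [0.1, 0.5, -1.2]
grip_width: 0.0498
grasp_force: 15.0
time: 22.45
ee_pos: [0.5036, -0.1249, 0.0594]
ee_rot: [[0.999, -0.041, 0.0], [-0.041, -0.999, -0.0], [0.0, 0.0, -1.0]]
ft_force: [0.6, -0.5, -1.0]
grip_width: 0.05
grasp_force: 15.0
[ 0.50356235 -0.12487272  0.05940775]
floor L 2046 0.04
floor R 11282 0.0454
mu L 2159 median [542.3  57.8 105.2] mid [542.   66.4  94.1]
ho R 6827 median [541.5 -49.9 114.9] mid [539.  -44.7  98.8]
tin 54 median [492.3 136.6  84.5] mid [496.6 136.6  85.5]
bayR 6272 median [ 513.3 -125.4  115.3] mid [ 510.5 -124.3  103.2]
```

Nearly level; lower another 2.5 mm, then release.

```bash
python3 -m creep '-1 0 0 0.004 0;-1 0 0 0.007 0;-1 0 0 0.008 0;-1 0 0 0.008 0;-1 0 0 0.008 0;0 0 0 0.008 0;0.3 0 0 0.008 0;0.3 0 0 0.008 0;0.3 0 0 0.008 0;0.3 0 0 0.008 0'; python3 -m creep '0.3 0 0 -0.03 0;0.3 0 0 -0.1 0;0.3 0 0 -0.2 0;0.3 0 0 -0.35 0;0.3 0 0 -0.5 0;0.3 0 0 -0.6 0;0.3 0 0 -0.6 0;0.3 0 0 -0.6 0;0.3 0 0 -0.6 0;0.3 0 0 -0.6 0';  python3 -m creep '0.3 0 -0.16 0 0;0.3 0 -0.32 0 0;0.3 0 -0.45 0 0;0.3 0 -0.45 0 0;0.3 0 -0.45 0 0;0.3 0 -0.45 0 0;0.3 0 -0.45 0 0;0.3 0 -0.45 0 0'; python3 tinbal.py w11
```

```text
time: 23.5
ee_pos: [0.5035, -0.1248, 0.057]
ee_rot: [[0.999, -0.041, 0.0], [-0.041, -0.999, 0.0], [0.0, -0.0, -1.0]]
ft_force: [-0.1, -0.5, -0.1]
grip_width: 0.0603
grasp_force: 0.0
time: 24.5
ee_pos: [0.5026, -0.1244, 0.2354]
ee_rot: [[0.999, -0.041, -0.003], [-0.041, -0.999, 0.001], [-0.003, -0.001, -1.0]]
ft_force: [0.5, -0.3, -0.7]
grip_width: 0.0606
grasp_force: 0.0
time: 25.3
ee_pos: [0.509, 0.0089, 0.2368]
ee_rot: [[0.999, -0.043, -0.0], [-0.043, -0.999, -0.0], [-0.0, 0.0, -1.0]]
ft_force: [-0.3, 0.3, 0.6]
grip_width: 0.0604
grasp_force: 0.0
[0.50904925 0.00905079 0.2368082 ]
floor L 4023 0.0437
floor R 2473 0.0416
mu L 1494 median [541.8  73.6 110. ] mid [541.7  74.3 109.6]
mu R 1212 median [479.2 -38.7 107.9] mid [484.6 -40.9  98.7]
ho R 1569 median [536.3 -43.2 111.3] mid [529.1 -43.7  99.5]
tin 1592 median [515.4 155.9  95.8] mid [515.1 156.8  95.5]
bayR 1230 median [ 503.3 -123.6  111.3] mid [ 502.2 -123.6   97.9]
```

View pics/w11.png

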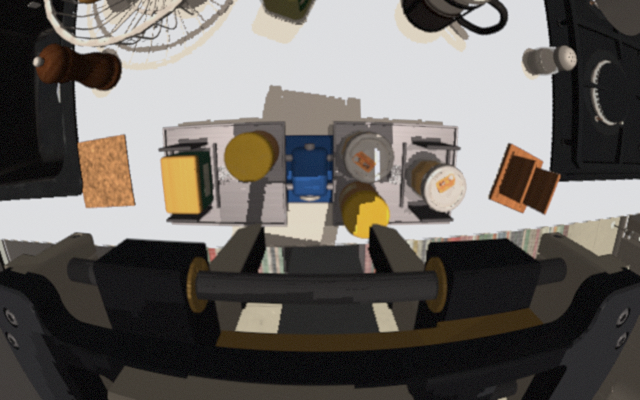

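The picture shows all five pieces aboard and upright: the tin at (187,182) in the left bay, the moved honey jar at (440,185) in the right bay. The pans are within about 2 mm of each other, roughly 0.01 rad, and the gripper is clear.

```bash
python3 -c "
from rig import sign_off; print(sign_off())"
```

```text
the job is handed in; nothing more can be done
None
```

I handed the job in at about 25 s: the tin went via the cork mat into the left bay beside a mustard jar, and the other mustard jar and both honey jars are on the right pan, with the beam about 0.01 rad from level at my last measurement; no verdict came back.

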